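# Fetch the sweets measure from behind the tea infusers and shut it in the sweets box

### The arm

A 6-joint arm with a two-finger parallel gripper is mounted at the origin on the work surface. World frame = base frame: x ahead of the robot, y to its left, z up, the work surface at z = 0. Lengths are in mm, angles in rad, forces in N, time in s.
With the tool pointing down it reaches from about 300 to 775 mm from the base axis. Payload 14.6 kg.
Tool frame: the origin (TCP) lies on the centre line of the jaws, within the pads' length; the fingertips stand 19 mm ahead of it and the grasp point (between the pads) is the TCP (bot.tip_reach is the distance from the TCP to the fingertips, in mm); z points along the fingers, y is the line along which they close (so a half turn about z gives the same grasp; the last joint's range is limited). The gripper opens to 85 mm and grips with 20 to 120 N. Pads are 22 mm wide; open, the fingers measure 114 mm over their backs; the gripper's body (76 mm by 85 mm) begins 54 mm behind the grasp point. The pads swing forward as they close: fully open they stand 13 mm farther back than shut.
Start: joints at [-1.377, 0.3, 1.521, -0, 1.321, -0.067], TCP at [141.813, -531.393, 250.281] pointing down, gripper open.
Joint ranges: [-3.03, 3.03], [-0.79, 2.21], [0.23, 2.52], [-1.04, 4.18], [0, 3.07], [-2.55, 2.55]. Speed limits (rad/s): [2.22, 2.22, 2.57, 3.14, 3.14, 3.14].

### API

Orientations are given as a unit quaternion [w, x, y, z].
In Python, from rig import bot gives the robot as it stands. Calls block until the motion is done:
- bot.move_to(position, orientation): joint-space move of the TCP to a pose.
- bot.servo_line(position, attitude=None, speed=150, until_force=None): straight line of the TCP; attitude=None keeps the orientation; speed is the mean speed in mm/s. With until_force (N) it stops when the force on the tool has changed by that much, and returns True; else False.
- bot.move_joints(angles): joint-space move.
- bot.move_gripper(opening, grip_force=None): finger opening in mm; grip_force is the grip in N (None keeps the last); returns when the fingers have stopped.
- bot.dwell(seconds).
- bot.ik(position, orientation): joint angles nearest the present ones, or None.
- bot.read_state(): the state.
- bot.read_camera(name): name is "scene" or "top"; returns a dict with "image" (400x640x3 uint8, blue, green, red), "depth" (400x640 float32, mm along the optical axis (not along the pixel's ray), 0 where there is no reading), "fovy" (degrees; the focal length in pixels is half the picture's height over the tangent of half this angle, whatever the lens; pixels are square), "cx", "cy" (the principal point, pixels), "eye" and "attitude" of the camera in the world. Camera axes: x right, y down, z forward; pixel columns grow to the right and rows downward; lengths in mm; the calibration is good to about 2 mm. A picture is of the moment at which its call begins.
A pose or a line that the arm cannot do raises bot.MotionError and nothing moves.
- bot.finish_job(): hands the job in; it is judged then, once.
The state is a dict: "clock": time; "joint_positions": joint angles; "qvel": joint speeds; "effort": joint torques, N m; "ee_pos": TCP position; "tool_rot": TCP orientation; "ft_force": force on the tool from outside, world axes, zero at the start; "moment": the same for the moment, N m; "grip_width": finger opening in mm; "grip_force": force on a finger pad.
Only numpy, scipy, OpenCV 4.12 (cv2) and the standard library are available. Lean on these libraries where they do the work, as an engineer would, in place of code of your own. Each camera call takes 0.05 s, during which the arm holds its last target. There are 200 camera calls.

### The job

Put the sweets measure away: it hangs at the back of the crowded clamp hook, so first move every ball-shaped tea infuser in front of it over to the spare hook and leave them hanging there. Then put the measure inside the sweets box, set the lid on and press it firmly down until its white seal has gone fully home. Leave the tumbler and the two spoons on the tray undisturbed.

Things in the scene. Friction and masses are not known exactly. Their poses are not given: they have to be found in the camera images.
- hook: Crowded brass-toned hook, fixed: desk clamp on the sideboard's far edge, mast and neck (12 thick, 226 high), then a side arm along own -y, 85 from the mast towards own -x. Origin on the sideboard under the mast. Level arm: round bar 8 thick, centre line 220 high, 192 long, the last 12 turned up by 8. The measure hangs nearest the root, 1 to 3 infusers nearer the tip, 40 apart. Sizes in mm.
- hook_root (a point): Root of the crowded hook's arm, on its centre line (220 mm high), where it joins the neck.
- hook_tip (a point): Upturned free end of the crowded hook's arm (228 mm high). Things must rise 8 to 22 mm (15 is best) from hanging to pass it without their body touching the arm from below, then slide on along the arm until clear.
- spare: Spare brass-toned hook, empty at first, fixed: round foot (90 across), mast, and an arm straight from the mast along own +y. Origin on the sideboard under the mast. Level arm: round bar 8 thick, centre line 220 high, 192 long, the last 12 turned up by 8. Room for three infusers, say at 60, 105 and 150 from the root. Sizes in mm.
- spare_root (a point): Root of the spare hook's arm, on its centre line at the mast (220 mm high).
- spare_tip (a point): Upturned free end of the spare hook's arm (228 mm high); pass it as the other.
- measure: Sweets measure: open aluminium cup, 35 across, 30 high, with a flat-strap bail (38 wide along own x, 12 along own y; opening 26 wide, from 32 up to a roof-shaped peak at 63) and a square wooden finial 14 x 14 from 67 to 98, to grip. 70 g. Origin: centre of underside, z up. Hung, the arm runs along own y, its centre line 57 above the origin. Sizes in mm.
- infuser1: Tea infuser: steel ball 33 across with the same bail and finial as the measure (same heights above its origin, the ball's underside; same 57 to the arm when hung; 70 g). May be absent. Sizes in mm.
- infuser2: Tea infuser: steel ball 33 across with the same bail and finial as the measure (same heights above its origin, the ball's underside; same 57 to the arm when hung; 70 g). May be absent. Sizes in mm.
- infuser3: Tea infuser: steel ball 33 across with the same bail and finial as the measure (same heights above its origin, the ball's underside; same 57 to the arm when hung; 70 g). May be absent. Sizes in mm.
- box: Turquoise round ceramic sweets box, open on top, 136 diameter, rim 128 high, inside 122 diameter, floor 6 thick, fixed to the sideboard. Origin: centre of its underside, z up. Sizes in mm.
- seal_top (a point): Centre of the top face of the white sealing ring that lies round the box's rim (123 inside, 135 outside diameter); 136 above the box's origin when up, 129 when pressed home.
- seal (a joint): How far the sealing ring has been pressed down (m): 0 up, 0.007 home. It gives way at about 9 N, far more than the lid's weight, so a lid merely laid on stays 7 mm proud; once pushed down it stays down.
- lid: Loose turquoise lid, 200 g, lying right way up on the sideboard. Origin: centre of the underside of its plug; z up. Plug 110 diameter, 12 high, bevelled; flange 142 diameter from 12 to 20; knob 28 diameter from 20 to 52. With its flange on the raised ring the origin is 124 above the box's origin, and 117 when home. Sizes in mm.
- lid_knob (a point): Centre of the top of the lid's knob, 52 above the lid's origin.
- tumbler: Clear glass tumbler, 68 diameter, 100 high, standing at one side: leave alone. Origin: centre of the underside. Sizes in mm.
- spoon1: Wooden spoon, 200 long, on the oval aluminium tray: leave alone. Lies along own x. Sizes in mm.
- spoon2: Second wooden spoon, like the first: leave alone. Sizes in mm.
There are look-alikes about, which are no part of the job. What is meant by the box is not green, and is the smaller of those in its own colour.

How it is judged (in metres and radians):
On the way, in this order (a step that is already met when the one before it is completed fails the run):
1. every infuser hangs on the spare hook, let go (y of infuser1 in the frame of spare between 0.012 and 0.182 m and x of infuser1 in the frame of spare between -0.025 and 0.025 m and z of infuser1 in the frame of spare between 0.15 and 0.172 m and linear speed of each of infuser1, infuser2, infuser3 below 0.06 m/s and y of infuser2 in the frame of spare between 0.012 and 0.182 m and x of infuser2 in the frame of spare between -0.025 and 0.025 m and z of infuser2 in the frame of spare between 0.15 and 0.172 m and y of infuser3 in the frame of spare between 0.012 and 0.182 m and x of infuser3 in the frame of spare between -0.025 and 0.025 m and z of infuser3 in the frame of spare between 0.15 and 0.172 m and contact force between the fingers and infuser1 below 0.05 N and contact force between the fingers and infuser2 below 0.05 N and contact force between the fingers and infuser3 below 0.05 N), for 0.2 s.
2. the measure lies inside the sweets box, let go (horizontal distance between measure and box below 0.062 m and z of measure in the frame of box between 0 and 0.07 m and contact force between the fingers and measure below 0.05 N), for 0.2 s.
3. the lid is on the box and pressed until the seal is home (horizontal distance between lid and box below 0.01 m and angle between lid's own z axis and vertical below 0.05 rad and z of lid in the frame of box below 0.1195 m and value of joint seal above 0.0052 m), for 0.2 s.
At the end, for the whole second after the job is handed in: Every infuser present hangs at rest on the spare hook's arm (between root and upturned tip), the measure is inside the sweets box, and the lid sits on the box level (3 degrees), centred within 10 mm, with the seal pressed down at least 5.2 of its 7 mm (all of step 3 and y of infuser1 in the frame of spare between 0.012 and 0.182 m and x of infuser1 in the frame of spare between -0.025 and 0.025 m and z of infuser1 in the frame of spare between 0.15 and 0.172 m and linear speed of each of infuser1, infuser2, infuser3 below 0.06 m/s and y of infuser2 in the frame of spare between 0.012 and 0.182 m and x of infuser2 in the frame of spare between -0.025 and 0.025 m and z of infuser2 in the frame of spare between 0.15 and 0.172 m and y of infuser3 in the frame of spare between 0.012 and 0.182 m and x of infuser3 in the frame of spare between -0.025 and 0.025 m and z of infuser3 in the frame of spare between 0.15 and 0.172 m and horizontal distance between measure and box below 0.062 m and z of measure in the frame of box between 0 and 0.07 m and linear speed of each of lid, measure below 0.03 m/s); the robot touches nothing.
It fails at once if the tumbler is shifted by 4 cm or tipped (distance of tumbler from where it was at the start of the episode above 0.04 m or angle between tumbler's own z axis and vertical above 0.5 rad).
It fails at once if a spoon is shifted by 4 cm (distance of any of spoon1, spoon2 from where it was at the start of the episode above 0.04 m).
Of infuser1, infuser2, infuser3 only 1 to 3 are there at a start; the rules pass over those that are not, and their reading is None.
At some moment in a run one of lid may be knocked a few centimetres aside while the robot is not near it.
It also fails if it takes over 210 s, if anything falls off the work surface, if the arm or the gripper's body presses on something with over 40 N, if the wrist force passes 120 N, or if a joint passes its speed limit or range.

## Working session

There is one attempt and no reset: what is moved stays moved. The work goes in short steps, each a Python script; the robot and the scene stay as the last script left them, time stands still between calls to the robot, and variables do not carry over. Pictures are saved under pics/ and viewed, at most 14 in all, crops included, and the job is handed in when it is done.

```bash
ls; mkdir -p pics; python3 - <<'E'
from rig import bot
import cv2,pickle
for n in("scene","top"):
    c=bot.read_camera(n); pickle.dump(c,open(f'pics/{n}0.pkl','wb')); cv2.imwrite(f'pics/{n}0.png',c["image"])
    print(n,c["fovy"],c["cx"],c["cy"],c["eye"],c["attitude"])
E
```

```text
pics
scene 44.943340778601204 324.24667874072577 199.15215671457977 [1468.01119435  222.25078284 1048.82253349] [-0.24692881  0.57424545  0.71072274 -0.32270964]
top 52.395809392429136 321.3308831802265 195.16143530017754 [ 411.69873073  -36.39758472 1568.22877795] [ 0.02499969 -0.70378166  0.70961974 -0.02249908]
```

View pics/scene0.png

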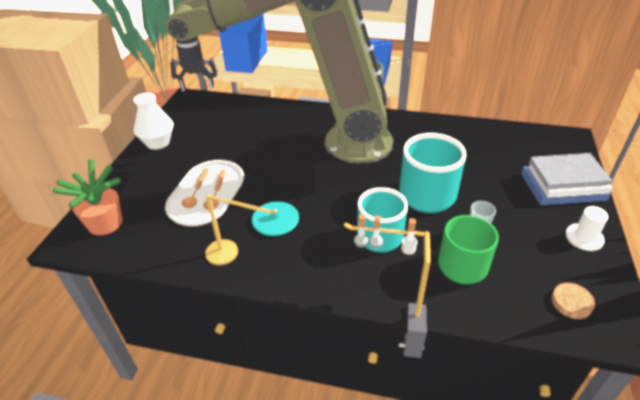

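View pics/top0.png

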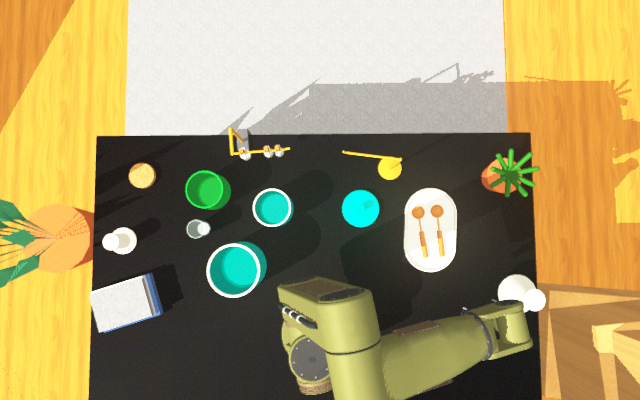

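The scene has the crowded hook with its root at top-view (232,152) and its tip at (290,149). The measure hangs at (245,153), with two infusers at (268,151) and (279,151). The spare hook's mast is at (390,165) and its tip at (343,152). The small turquoise box is at (272,208) and the lid at (360,208).

```bash
cat > h.py <<'E'
import numpy as np,cv2,pickle
from scipy.spatial.transform import Rotation as R
def cloud(c):
    d=c["depth"]; v,u=np.mgrid[:400,:640]; f=200/np.tan(np.radians(c["fovy"])/2)
    P=np.stack([(u-c["cx"])/f*d,(v-c["cy"])/f*d,d],-1)
    q=c["attitude"]; M=R.from_quat([q[1],q[2],q[3],q[0]]).as_matrix()
    W=P@M.T+np.array(c["eye"]); W[d<=0]=np.nan
    return W
def proj(c,p):
    q=c["attitude"]; M=R.from_quat([q[1],q[2],q[3],q[0]]).as_matrix(); f=200/np.tan(np.radians(c["fovy"])/2)
    x=(np.array(p)-c["eye"])@M; return x[...,:2]/x[...,2:]*f+[c["cx"],c["cy"]]
E
python3 - <<'E'
from h import *
np.set_printoptions(precision=1,suppress=True,linewidth=150)
for n in("top","scene"):
    c=pickle.load(open(f'pics/{n}0.pkl','rb')); W=cloud(c); z=W[...,2]; x=W[...,0]; y=W[...,1]
    hsv=cv2.cvtColor(c["image"],cv2.COLOR_BGR2HSV)
    print(n,'table z',np.nanmedian(z[(abs(z)<20)]))
    for lab,m in(("tall",(z>205)&(z<300)&(x>500)&(abs(y)<600)),("h100-150",(z>95)&(z<160)&(x>300)),("turq low",(z>8)&(z<60)&(hsv[...,0]>82)&(hsv[...,0]<96)&(hsv[...,1]>100)&(x>300)&(y<0))):
        k,L,s,_=cv2.connectedComponentsWithStats(m.astype(np.uint8))
        for i in range(1,k):
            if s[i,4]>6:
                p=W[L==i]; print(lab,s[i],'mn',p.min(0),'mx',p.max(0),'med',np.median(p,0))
    # lists of points high
    m=(z>205)&(z<300)&(x>500)&(abs(y)<600)
    print(np.c_[W[m],np.argwhere(m)[:,::-1]][:400:1][np.argsort(W[m][:400,1])][::3])
for n in("top","scene"):
    c=cv2.imread(f'pics/{n}0.png'); s=c[115:235,215:415] if n=="top" else c[175:285,190:440]
    cv2.imwrite(f'pics/{n}0c.png',cv2.resize(s,None,fx=4 if n=="top" else 3.2,fy=4 if n=="top" else 3.2,interpolation=cv2.INTER_CUBIC))
E
```

```text
top table z -0.11917203243206131
tall [229 127  62  33 357] mn [627.7  71.1 205.7] mx [734.8 277.8 267.5] med [652.3 215.  224.1]
tall [343 151  59  11 148] mn [ 614.1 -298.8  213.9] mx [ 648.7 -105.3  231.5] med [ 632.  -204.1  222.9]
h100-150 [234 133   6   6  18] mn [722.2 265.8  98.3] mx [729.4 277.8 159.2] med [724.6 268.6 124.1]
h100-150 [489 149  47  42 705] mn [ 519.2 -779.    97.1] mx [ 663.8 -621.6  160. ] med [ 576.4 -702.6  148.9]
h100-150 [392 162   6   5  15] mn [ 613.9 -298.3   95.9] mx [ 620.8 -289.8  159.7] med [ 616.8 -292.4  134.2]
h100-150 [186 171  41  38 424] mn [466.1 314.5  95.2] mx [598.1 449.9 142.7] med [533.8 394.1 128.9]
h100-150 [253 189  39  38 308] mn [400.6  76.2  95.3] mx [531.9 210.4 144.2] med [468.9 156.4 133.2]
h100-150 [  0 221   7   9  39] mn [ 397.9 1087.8   95.1] mx [ 426.1 1113.5  154.2] med [ 408.7 1103.6  123.9]
h100-150 [187 220   7   8  12] mn [399.6 433.   95.8] mx [424.6 453.7 107.8] med [412.1 446.7 100.4]
h100-150 [187 221  19  18  50] mn [359.7 389.4  95.1] mx [420.7 454.9 106.4] med [375.9 407.7  99.7]
h100-150 [ 13 231  15  15 125
[... 11181 characters left out ...]
  378.   221. ]
 [ 662.8  154.6  245.9  378.   224. ]
 [ 658.1  155.6  258.   379.   219. ]
 [ 663.7  156.4  257.   379.   221. ]
 [ 654.6  157.2  261.5  380.   217. ]
 [ 662.5  158.4  259.5  380.   220. ]
 [ 662.   158.8  252.5  380.   222. ]
 [ 653.2  225.   253.8  409.   223. ]
 [ 649.3  226.3  260.1  410.   220. ]
 [ 654.7  227.2  255.7  410.   223. ]
 [ 649.5  228.5  260.7  411.   220. ]
 [ 660.7  229.4  262.   411.   223. ]
 [ 648.1  230.8  259.8  412.   220. ]
 [ 658.4  231.7  260.2  412.   223. ]
 [ 647.9  233.1  260.   413.   220. ]
 [ 656.9  233.9  259.2  413.   223. ]
 [ 650.4  235.6  259.8  414.   221. ]
 [ 646.9  237.6  260.   415.   220. ]
 [ 652.5  238.5  255.8  415.   223. ]]
```

View pics/top0c.png

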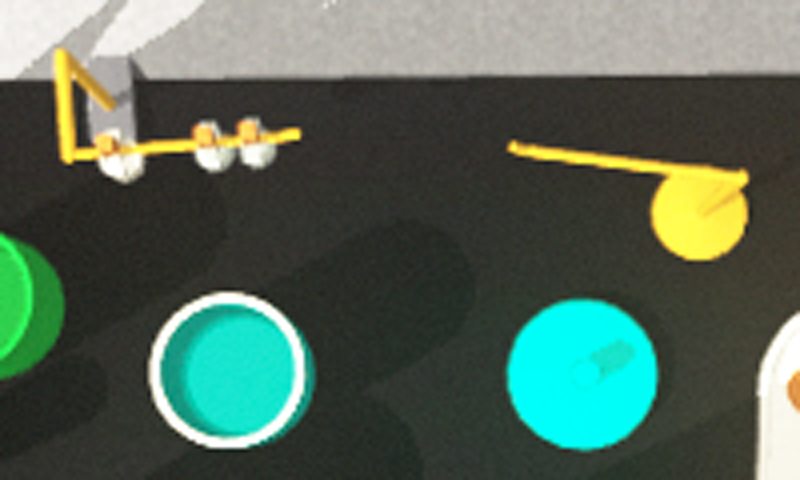

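View pics/scene0c.png

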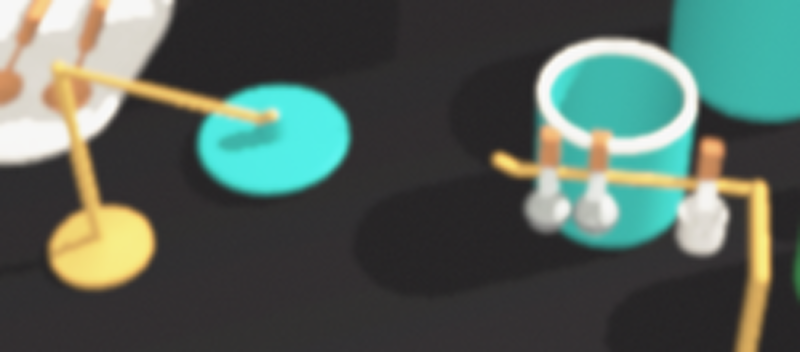

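The crops confirm exactly two infusers in front of the measure, which is nearest the root. The two arms nearly face each other. The lid's knob only shows in depth. Next I fit the geometry.

```bash
cat >> h.py <<'E'
def circ(P): # robust: min enclosing circle of xy
    (a,b),r=cv2.minEnclosingCircle(P[:,:2].astype(np.float32)); return np.round([a,b,r],1)
def line(P,band): # fit x = a+b*y
    return np.polyfit(P[:,1],P[:,0],1)
def lidpos(c):
    W=cloud(c); x,y,z=W[...,0],W[...,1],W[...,2]
    h=cv2.cvtColor(c["image"],cv2.COLOR_BGR2HSV)
    m=(z>12)&(z<28)&(h[...,0]>82)&(h[...,0]<96)&(h[...,1]>100)&(x>300)&(y<20)&(x<600)
    k=(z>42)&(z<62)&(h[...,0]>75)&(h[...,0]<100)&(x>300)&(y<20)&(x<600)
    return circ(W[m]),np.round(np.nanmean(W[k],0),1),k.sum()
E
python3 - <<'E'
from h import *
np.set_printoptions(precision=2,suppress=True,linewidth=150)
for n in("top","scene"):
    c=pickle.load(open(f'pics/{n}0.pkl','rb')); W=cloud(c); x,y,z=W[...,0],W[...,1],W[...,2]
    h=cv2.cvtColor(c["image"],cv2.COLOR_BGR2HSV)
    print(n,'lid',lidpos(c))
    m=(z>128)&(z<145)&(x>380)&(x<560)&(y>60)&(y<230)&(h[...,1]<80)
    print('rim',circ(W[m]),np.median(z[m]))
    mk=(z>214)&(z<230)&(x>600)&(x<680)
    s=mk&(y<-115)&(y>-280); print('spare',line(W[s],0),np.median(z[s]))
    for q in((90,104),(124,138),(162,218)): pass
    s=mk&(((y>85)&(y<103))|((y>125)&(y<137))|((y>163)&(y<213))|((y>242)&(y<258)))&(abs(x-652)<16); print('crowd',line(W[s],0),np.median(z[s]))
    t=(z>218)&(x>600)&(x<700); print('tips y',np.nanmin(y[t&(y>0)]),np.nanmax(y[t&(y<0)]),'sp root',np.nanmin(y[t&(y<0)&(y>-400)]))
    for a,b in((100,128),(136,164),(216,243)):
        s=(z>257)&(z<268)&(y>a)&(y<b)&(x<700); s2=(z>244)&(z<268)&(y>a)&(y<b)&(x<700)
        print('finial',W[s].mean(0),s.sum(),W[s2].mean(0),W[s2].min(0),W[s2].max(0))
from rig import bot
print(bot.tip_reach,bot.read_state())
E
```

```text
top lid (array([ 464.4, -180.3,   70.9]), array([ 464.2, -179.6,   51.1]), np.int64(42))
rim [466.1 143.9  67.4] 135.3192160549355
spare [  0.14 659.96] 222.42096741580872
crowd [ -0.08 664.93] 222.27315267872495
tips y 71.11072125507138 -105.27474602127398 sp root -298.7748702621185
finial [450.43 108.26 261.78] 25 [406.13 107.71 256.59] [159.38 100.04 244.25] [661.67 118.38 266.01]
finial [653.42 148.77 261.06] 14 [651.92 148.1  258.05] [645.74 141.25 246.56] [658.8  154.53 267.46]
finial [646.5  229.52 260.76] 13 [646.29 227.84 257.55] [639.53 222.31 246.86] [653.74 234.96 267.53]
scene lid (array([ 468.1, -176.7,   73.3]), array([ 467.3, -174.3,   49. ]), np.int64(31))
rim [468.7 146.7  71. ] 133.66102650837593
spare [  0.13 664.34] 221.48774430988067
crowd [ -0.08 670.27] 221.3174823698123
tips y 73.83347313818115 -100.06334324463586 sp root -298.3713121660676
finial [254.24 110.95 260.81] 61 [214.73 111.05 255.64] [-752.42  100.12  244.23] [669.6  122.36 267.36]
finial [658.5  152.11 259.26] 25 [659.96 152.01 255.11] [647.98 144.87 245.93] [667.75 158.77 261.94]
finial [215.7  231.29 260.94] 41 [111.45 230.68 255.06] [-738.8   216.51  244.02] [660.7  242.75 267.91]
19.0 {'clock': 0.1, 'joint_positions': array([-1.38,  0.3 ,  1.52,  0.  ,  1.32, -0.07]), 'qvel': array([-0., -0., -0., -0.,  0., -0.]), 'effort': array([  0.  , -54.44, -36.24,  -0.  ,   0.  ,   0.  ]), 'ee_pos': array([ 141.78, -531.23,  249.79]), 'tool_rot': array([-0.  ,  0.99,  0.13, -0.  ]), 'ft_force': array([-0.59,  0.26, -0.79]), 'moment': array([ 0.  , -0.03,  0.01]), 'grip_force': 0.0, 'grip_width': 85.24112986618033}
```

```bash
cat >> h.py <<'E'
from rig import bot
def cx(y): return 666.5-0.08*y      # crowded arm
def sx(y): return 661.2+0.135*y     # spare arm
def att(dx,dy,flip=False):
    """tool down, closing line (tool y) perpendicular to the direction (dx,dy); candidate nearest the wrist's middle"""
    a=np.array([dx,dy,0])/np.hypot(dx,dy); z=np.array([0,0,-1.])
    a=-a if flip else a
    M=np.stack([a,np.cross(z,a),z],1); q=R.from_matrix(M).as_quat(); return [q[3],q[0],q[1],q[2]]
def snap(n,name,box=None,k=1):
    c=bot.read_camera(n); s=c["image"]
    if box: s=s[box[1]:box[3],box[0]:box[2]]
    cv2.imwrite(f'pics/{name}.png',cv2.resize(s,None,fx=k,fy=k,interpolation=cv2.INTER_CUBIC)); pickle.dump(c,open(f'pics/{name}.pkl','wb')); return c
def st(*k):
    s=bot.read_state(); print(*[np.round(s[i],2) for i in ('clock','ee_pos','ft_force','grip_width','grip_force')+k])
E
python3 - <<'E'
from h import *
for f in(0,1):
    for p,q in(([cx(114),114,340],att(-.08,1,f)),([sx(-230),-230,340],att(.135,1,f)),([cx(230),230,253],att(-.08,1,f))): print(f,bot.ik(p,q))
f=min((0,1),key=lambda f:max(abs(bot.ik(p,q)[5]) for p,q in(([cx(230),230,253],att(-.08,1,f)),([sx(-230),-230,340],att(.135,1,f)))))
print('flip',f)
s=bot.read_state(); p=s['ee_pos'].copy(); p[2]=350
bot.servo_line(p)
bot.move_gripper(44,30)
bot.move_to([cx(114),114,350],att(-.08,1,f))
bot.servo_line([cx(114),114,285],speed=100)
st()
snap("scene","s1",(290,140,450,260),5)
E
```

```text
0 [ 1.16823646e-01  5.37690372e-01  9.85911485e-01 -4.44089210e-16
  1.61799080e+00  3.69936602e-02]
0 [-4.04556034e-01  5.47427916e-01  9.71423634e-01 -4.44089210e-16
  1.62274110e+00 -2.70367306e-01]
0 [ 2.87772832e-01  6.18776307e-01  1.05786556e+00 -4.44089210e-16
  1.46495079e+00  2.07942847e-01]
1 None
1 None
1 NoneTraceback (most recent call last):
  File "<stdin>", line 4, in <module>
  File "<stdin>", line 4, in <lambda>
  File "<stdin>", line 4, in <genexpr>
TypeError: 'NoneType' object is not subscriptable
```

Unflipped is right.

```bash
python3 - <<'E'
from h import *
s=bot.read_state(); p=s['ee_pos'].copy(); p[2]=350
bot.servo_line(p)
bot.move_gripper(44,30)
bot.move_to([cx(114),114,350],att(-.08,1))
bot.servo_line([cx(114),114,285],speed=100)
st()
snap("scene","s1",(290,140,450,260),5)
E
```

```text
5.1 [657.58 113.97 285.82] [-0.06  0.34  0.6 ] 43.84 0.0
```

View pics/s1.png

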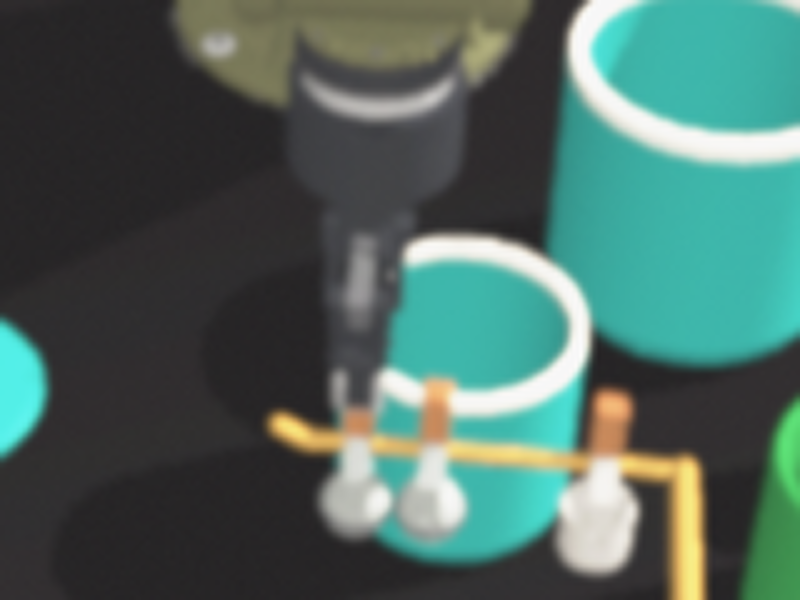

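The gripper is centred on the outermost infuser along the arm: the finger is at crop column 358 and the finial at 357. Grasping now.

```bash
python3 - <<'E'
from h import *
bot.servo_line([cx(114),114,253],speed=60)
st(); bot.move_gripper(5,30); st()
bot.servo_line([cx(114),114,268],speed=40); st()
snap("scene","s2",(290,140,450,260),5)
c=snap("top","t2",(200,100,420,230),3.6)
E
```

```text
5.83 [657.45 114.03 253.21] [-0.02 -0.41  0.61] 44.2 0.0
6.21 [657.74 114.   253.58] [3.93 0.07 0.93] 13.6 31.93
6.73 [657.31 114.   268.01] [ 0.24 -0.19 -0.51] 13.73 31.52
```

View pics/s2.png

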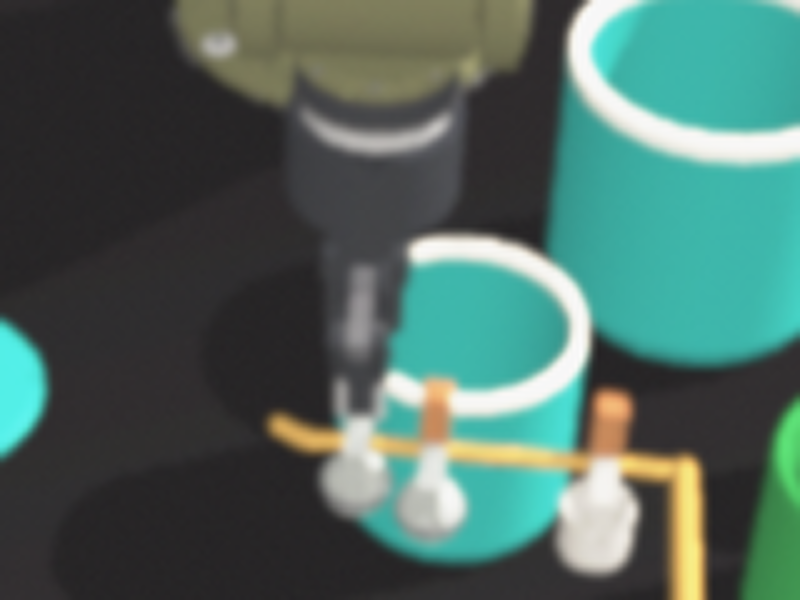

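Held (13.7 mm) and lifted 15 mm clear. Sliding it off along the arm with a force guard, then to just before the spare tip.

```bash
python3 - <<'E'
from h import *
print(bot.servo_line([cx(30),30,268],speed=60,until_force=4)); st()
bot.servo_line([sx(-62),-62,268],attitude=att(.135,1),speed=80); st()
snap("scene","s3",(190,150,430,290),3.3)
snap("top","t3",(250,100,420,210),4.7)
E
```

```text
False
8.39 [664.09  30.33 268.02] [-1.04 -0.3  -1.07] 13.2 31.52
9.7 [652.9  -61.51 267.99] [ 0.27  0.36 -0.25] 13.5 31.51
```

View pics/s3.png

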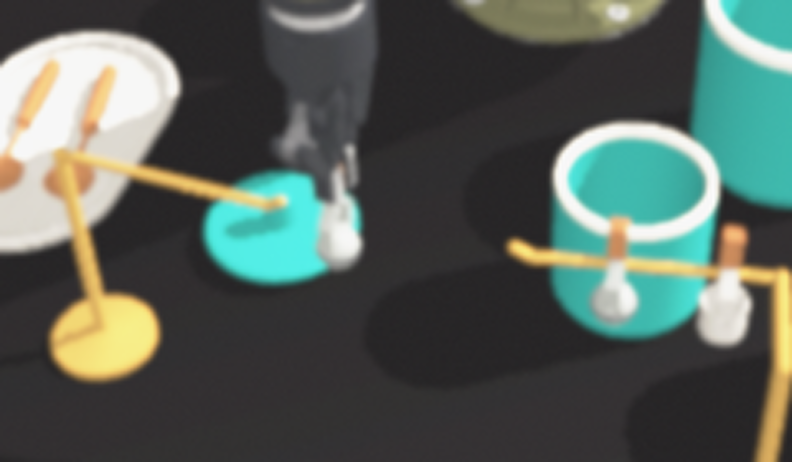

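View pics/t3.png

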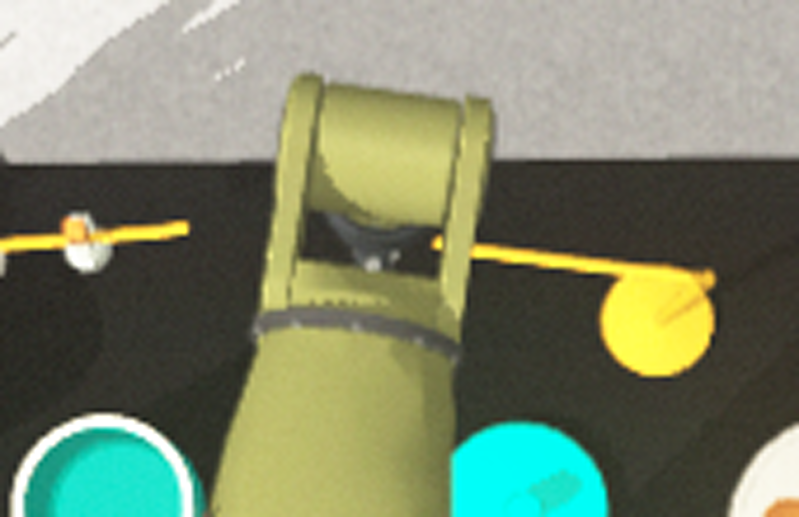

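The held infuser is just beyond the spare tip, with the ball at scene crop (338,242) and the tip at (283,203). I'll measure the ball's centre in this camera to cancel calibration bias.

```bash
python3 - <<'E'
from h import *
from scipy.optimize import least_squares
c=pickle.load(open('pics/s3.pkl','rb')); W=cloud(c); e=np.array([652.8,-61.5,194.5])
def fit(e):
    m=(np.linalg.norm(W-e,axis=-1)<24)&(W[...,2]<e[2]+14); P=W[m]
    r=least_squares(lambda p:np.linalg.norm(P-p,axis=1)-16.5,e,loss='soft_l1',f_scale=1.5)
    return r.x.round(1),m.sum(),np.std(r.fun).round(2)
print(fit(e)); print(fit(np.array([664,152,180.])))
c=bot.read_camera("scene");
x,y,z=W[...,0],W[...,1],W[...,2]
s=(z>210)&(z<232)&(x>600)&(x<680)&(y<-115)&(y>-280)
# fit cylinder r=4 at centreline z=h, x=a+b*y
P=W[s]; f=lambda p:np.hypot((P[:,0]-p[0]-p[1]*P[:,1])/np.hypot(1,p[1]),P[:,2]-p[2])-4
r=least_squares(f,[662,.13,219],loss='soft_l1'); print(r.x)
s=(z>210)&(z<232)&(((y>85)&(y<103))|((y>125)&(y<137))|((y>163)&(y<213)))&(abs(x-655)<22)
P=W[s]; r=least_squares(f,[668,-.08,219],loss='soft_l1'); print(r.x)
E
```

```text
(array([654.4, -60.7, 193.4]), np.int64(99), np.float64(1.94))
(array([657.1, 151.3, 178.6]), np.int64(108), np.float64(2.29))
[6.63212179e+02 1.36920447e-01 2.19275888e+02]
[ 6.67766191e+02 -7.10382647e-02  2.20942672e+02]
```

Bias is about 1.6 mm, so the arm lines agree. Going in, hanging at 60 mm from the root.

```bash
cat >> h.py <<'E'
def hang(y):
    r=bot.servo_line([sx(y),y,268],speed=60,until_force=4); print('slide blocked',r); st()
    if r: return
    bot.servo_line([sx(y),y,252.5],speed=30,until_force=3); st()
    bot.move_gripper(44); bot.dwell(.3)
    bot.servo_line([sx(y),y,300],speed=100); st()
E
python3 - <<'E'
from h import *
hang(-233)
p=bot.read_state()['ee_pos']
bot.servo_line([p[0],p[1],345])
bot.move_to([cx(150),150,345],att(-.08,1))
bot.servo_line([cx(150),150,285],speed=100); st()
snap("scene","s4",(190,140,430,280),3.3)
E
```

```text
slide blocked False
12.88 [ 629.78 -232.87  268.02] [-0.92 -0.15 -1.04] 13.25 31.51
13.34 [ 630.03 -232.98  253.89] [ 5.32 -1.24  1.52] 13.43 31.99
14.66 [ 629.63 -232.96  299.4 ] [ 0.4   0.23 -0.29] 43.85 0.0
17.29 [654.72 149.87 285.82] [ 0.42 -0.86  0.89] 43.98 0.0
```

View pics/s4.png

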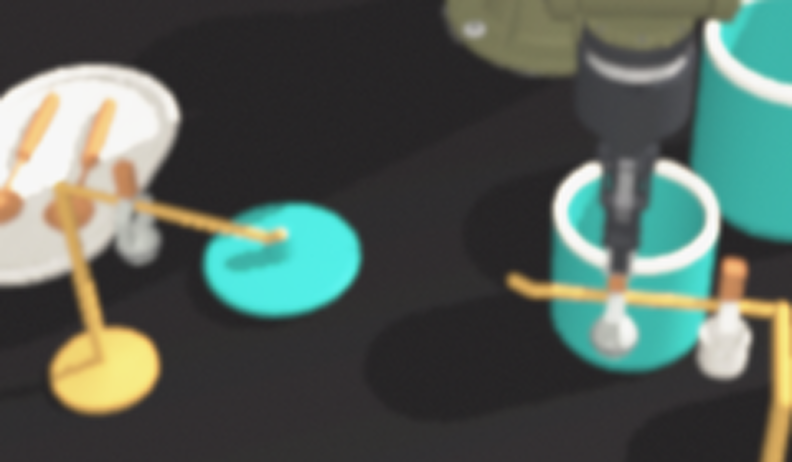

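The first infuser hangs on the spare arm at crop (135,220), possibly still swinging a little. The gripper is over the second. Continuing.

```bash
cat >> h.py <<'E'
def take(y):
    bot.servo_line([cx(y),y,253],speed=60); bot.move_gripper(5,30); st()
    bot.servo_line([cx(y),y,268],speed=40); st()
    r=bot.servo_line([cx(25),25,268],speed=60,until_force=4); print('blocked',r); st(); return r
E
python3 - <<'E'
from h import *
if not take(150):
    bot.servo_line([sx(-62),-62,268],attitude=att(.135,1),speed=80)
    hang(-188)
    p=bot.read_state()['ee_pos']; bot.servo_line([p[0],p[1],345])
    bot.move_to([cx(230.5),230.5,345],att(-.08,1))
    bot.servo_line([cx(230.5),230.5,285],speed=100); st()
    snap("scene","s5",(190,140,430,280),3.3)
E
```

```text
18.4 [654.86 150.   253.56] [3.68 0.56 2.99] 13.14 31.99
18.92 [654.42 150.   268.  ] [-0.05  0.22 -0.67] 13.34 31.56
blocked False
21.17 [664.5   25.24 268.01] [-0.82 -0.72 -1.54] 13.36 31.56
slide blocked False
24.68 [ 635.87 -187.8   267.98] [ 0.64 -0.14 -0.72] 13.14 31.55
25.15 [ 636.11 -187.98  253.9 ] [ 4.1  -0.96  1.77] 13.18 32.08
26.47 [ 635.71 -187.94  299.38] [ 0.03 -0.39 -0.23] 44.21 0.0
29.21 [648.26 230.42 285.86] [-1.17 -0.44  0.46] 44.0 0.0
```

View pics/s5.png

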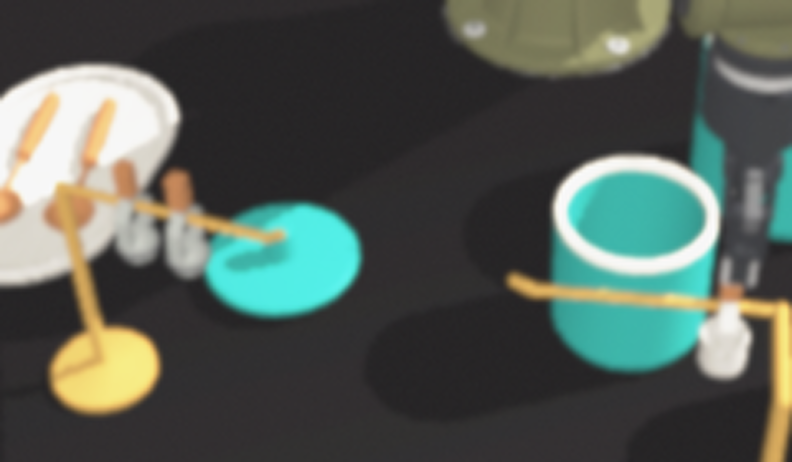

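Both infusers hang on the spare arm, and the gripper is over the measure at crop (735,290). I'll verify the ball heights, then take the measure to the box.

```bash
python3 - <<'E'
from h import *
from scipy.optimize import least_squares
W=cloud(pickle.load(open('pics/s5.pkl','rb')))
for y in(-233,-188):
    e=np.array([sx(y)+1.6,y,178.]); P=W[(np.linalg.norm(W-e,axis=-1)<24)&(W[...,2]<192)]
    print(least_squares(lambda p:np.linalg.norm(P-p,axis=1)-16.5,e,loss='soft_l1').x.round(1),e,len(P))
bx,by=466.8,145
if not take(230.5):
    p=bot.read_state()['ee_pos']
    bot.servo_line([p[0],p[1],310]); bot.servo_line([bx,p[1],310]); bot.servo_line([bx,by,310]); st()
    snap("top","t6"); snap("scene","s6",(190,140,430,280),3.3)
    print('blocked',bot.servo_line([bx,by,101],speed=70,until_force=5)); st()
    bot.move_gripper(40); bot.dwell(.3); st()
    bot.servo_line([bx,by,300],speed=120); st()
    bot.servo_line([bx-120,by-150,350])
    c=snap("top","t7",(215,115,415,235),4); print(lidpos(c)); c=snap("scene","s7",(190,140,430,280),3.3); print(lidpos(c))
E
```

```text
[ 632.1 -231.7  179.1] [ 631.345 -233.     178.   ] 88
[ 637.7 -186.6  178.2] [ 637.42 -188.    178.  ] 86
30.32 [648.42 230.55 253.59] [4.17 0.09 2.44] 13.3 31.89
30.84 [647.99 230.53 268.03] [-0.21  0.58 -1.2 ] 13.14 31.49
blocked False
34.42 [664.5   25.09 268.  ] [-0.32 -0.   -0.29] 13.43 31.49
37.28 [466.85 144.49 309.95] [-0.01  0.35 -1.12] 13.37 31.49
blocked False
40.51 [466.86 145.   101.16] [ 0.64  0.06 -0.1 ] 13.35 31.49
41.18 [466.8  144.99 101.  ] [0.33 0.82 0.88] 40.03 0.0
42.99 [466.67 144.97 299.43] [-0.    0.29  0.04] 40.17 0.0
(array([ 464.3, -180.3,   70.8]), array([ 464.1, -179.5,   51.5]), np.int64(43))
(array([ 468.3, -176.1,   73.5]), array([ 468.6, -173.9,   49. ]), np.int64(34))
```

View pics/s7.png

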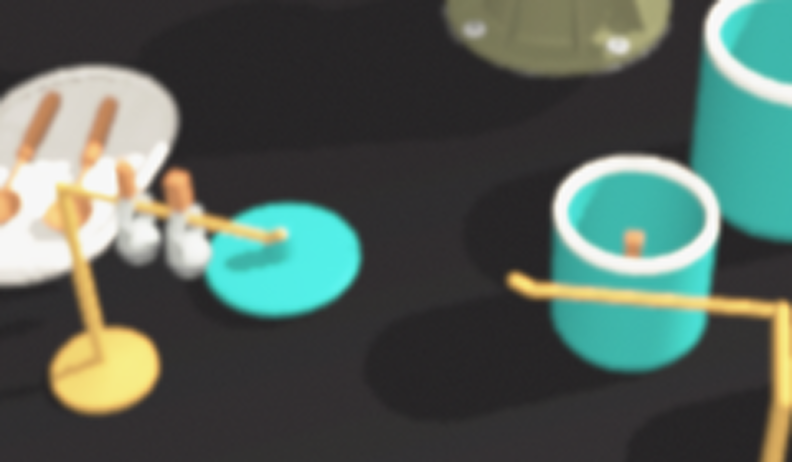

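The measure stands in the box with its finial at crop (634,243), the infusers hang still, and the lid hasn't moved. Now the lid.

```bash
python3 - <<'E'
from h import *
q=att(-.08,1); lx,ly=466.2,-178.3
bot.move_gripper(50); bot.servo_line([lx,ly,330]); bot.servo_line([lx,ly,150])
c=bot.read_camera("scene"); print(lidpos(c))
print(bot.servo_line([lx,ly,45],speed=80,until_force=6)); st()
bot.move_gripper(15,60); st()
bot.servo_line([lx,ly,60],speed=40); st()
bot.servo_line([lx,ly,290],speed=120)
bot.servo_line([466.9,ly+323.8,290],speed=120); st()
snap("scene","s8",(300,100,460,230),5)
bot.servo_line([466.9,ly+323.8,185],speed=80); st()
print(bot.servo_line([466.9,ly+323.8,166],speed=25,until_force=4)); st()
snap("scene","s9",(300,100,460,230),5)
E
```

```text
(array([ 467.1, -175.8,   73.7]), array([ 468.2, -174.1,   48. ]), np.int64(35))
False
49.24 [ 466.43 -178.42   45.46] [ 0.01  0.55 -0.93] 49.73 0.0
49.58 [ 466.38 -178.39   45.58] [-1.64  0.8   5.35] 26.52 58.7
50.1 [ 466.22 -178.31   60.11] [-0.28 -0.26 -2.79] 26.1 59.05
55.02 [466.94 145.25 290.02] [-0.27  0.26 -2.55] 26.29 59.08
56.52 [467.11 145.54 185.47] [ 0.39 -0.51 -2.4 ] 26.49 59.07
True
57.14 [466.68 145.47 168.59] [ 0.95  1.28 -0.68] 25.99 58.98
```

View pics/s9.png

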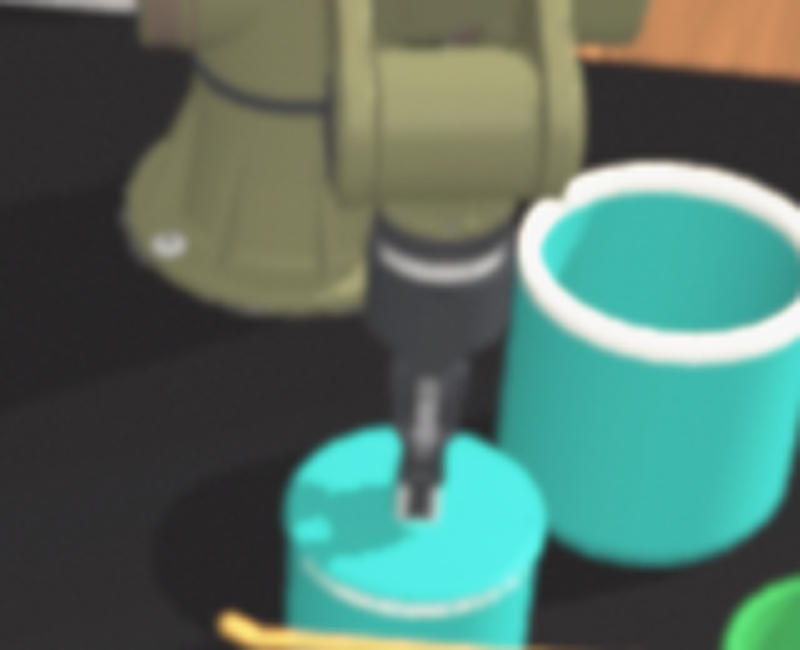

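The lid sits with its flange on the raised ring (contact at 168.6 mm, as expected), and a thin white seal is visible at crop (420,610). Releasing, then pressing the knob with closed fingers.

```bash
python3 - <<'E'
from h import *
x,y=466.9,145.5
bot.move_gripper(44); bot.servo_line([x,y,240],speed=100); bot.move_gripper(0,30); st()
bot.servo_line([x,y,205],speed=60)
print(bot.servo_line([x,y,183],speed=10,until_force=30)); st()
bot.dwell(.3); st()
bot.servo_line([x,y,300],speed=60); bot.servo_line([x-130,y-180,350],speed=150); st()
for n,k in(("top","t10"),("scene","s10")):
    c=snap(n,k,(190,140,430,280),3.3); W=cloud(c); X,Y,Z=W[...,0],W[...,1],W[...,2]
    h=cv2.cvtColor(c["image"],cv2.COLOR_BGR2HSV); d=np.hypot(X-467,Y-145)
    m=(d<80)&(Z>130)&(Z<146)&(h[...,0]>82)&(h[...,0]<96)
    f=m&(d<66)&(d>20); P=W[f]; A=np.linalg.lstsq(np.c_[P[:,:2]-[467,145],np.ones(len(P))],P[:,2],rcond=None)[0]
    print(n,circ(W[m]),'plane',A.round(3),m.sum())
E
```

```text
58.87 [466.9  145.48 239.94] [0.22 0.44 0.05] -0.5 0.0
True
61.26 [467.07 145.53 188.01] [-3.11  0.17  6.57] -0.33 3.32
61.56 [467.05 145.53 188.01] [-2.97 -1.6   7.03] -0.27 3.36
65.25 [337.02 -34.24 349.81] [0.15 0.27 0.14] 0.02 0.0
top [464.6 143.3  71. ] plane [0.00000e+00 1.00000e-03 1.36652e+02] 1168
scene [469.6 145.7  72.9] plane [-0.00000e+00  2.00000e-03  1.35859e+02] 1292
```

View pics/s10.png

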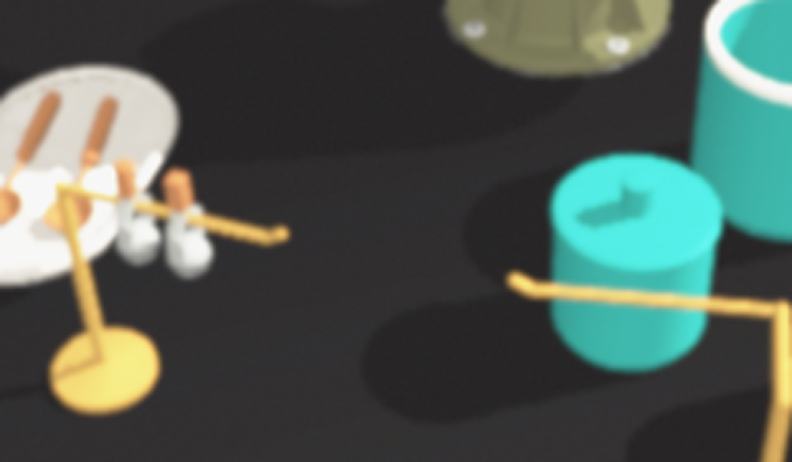

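The lid sits flush and level: its flange top is at about 136.5 mm, which is the home height, and no white seal shows. Both infusers hang still. Handing in.

```bash
python3 -c "
from rig import bot
print(bot.finish_job())"
```

```text
the job is handed in; nothing more can be done
None
```

The job is handed in (no verdict was returned): both infusers hang on the spare hook, the measure is inside the sweets box, and the lid is on level and centred with its seal pressed home; the tumbler and spoons were never touched.

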